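# Latch the spring gate over the paint tin

### The arm

A 6-joint arm with a two-finger parallel gripper is mounted at the origin on the work surface. World frame = base frame: x ahead of the robot, y to its left, z up, the work surface at z = 0. Lengths are in mm, angles in rad, forces in N, time in s.
With the tool pointing down it reaches from about 350 to 725 mm from the base axis. Payload 6 kg.
Tool frame: the origin (TCP) lies at the very end of the fingers, on their centre line; the grasp point (between the pads) lies 19 mm behind it (env.grasp_offset is the distance from the TCP to the grasp point, in mm); z points along the fingers, y is the line along which they close (so a half turn about z gives the same grasp; the last joint's range is limited). The gripper opens to 85 mm and grips with 20 to 120 N. Pads are 22 mm wide; open, the fingers measure 114 mm over their backs; the gripper's body (76 mm by 85 mm) begins 54 mm behind the grasp point. The pads swing forward as they close: fully open they stand 13 mm farther back than shut.
Start: joints at [1.63, 0.04, 0.085, 0, -1.615, -0.334], TCP at [162.787, 577.472, 231.261] pointing down, gripper open.
Joint ranges: [-2.56, 2.56], [-1.29, 2.01], [-1.08, 1.49], [-3.29, 1.98], [-2.81, -0.18], [-2.99, 2.99]. Speed limits (rad/s): [2.57, 2.57, 3.01, 3.14, 3.14, 3.14].

### API

Orientations are given as [roll, pitch, yaw] about the fixed x, y, z axes, in that order (R = Rz(yaw) Ry(pitch) Rx(roll)).
In Python, from bench import env gives the robot as it stands.
- The arm moves only by the shell command python3 -m pendant 'ROWS' [FORCE]. ROWS is JSON, a list of rows, each a list of 3 entries, a list of its own where there are three numbers: the shift along the tool's x, y, z in units of 0.025 m (1.0 is 0.025 m), then the turn, a rotation vector about the tool's x, y, z in units of 4 degrees (1.0 is 4 degrees), then the gripper's target within -1 to 1 (fully open at 1, half-way at 0, shut at -1). A call has 1 to 20 rows; each row shifts and turns the commanded pose from where the row before left it, along the tool's axes as they then stand; what a row does not reach is not made up. A row lasts 1/12 s, in which the tool goes at most 41.7 mm and 7.16 degrees, less where a joint would pass 70% of its speed; a pose out of reach is approached as far as the arm can. A call with a number of a shift or a turn outside -1 to 1 is refused whole. A call with a gripper value outside its range is refused whole. The fingers move at their own pace and stop on an object; FORCE is the grip in N (left out, the last holds). Time passes only in rows, so rows that do not move let the fingers close. It gives the time, the measured TCP pose, the force, the opening and the grip force at its end, in the units of the state.
- env.observe(): the state, without advancing time (a new reading comes with each control period).
- env.get_image(name): name is "side" or "top"; returns (picture, depth): 400x640x3 uint8, red, green, blue; 400x640 float32, mm along the optical axis (not along the pixel's ray), 0 where there is no reading.
- env.calibration(name): a dict with "fx", "fy", "cx", "cy" (pixels), "dist" ([k1, k2, p1, p2, k3] as OpenCV has them; the pictures are not rectified), "extrinsics" (4x4, takes a point from world to camera coordinates). Camera axes: x right, y up, looking along -z (the intrinsics and any distortion apply to the point x, -y, -z); pixel columns grow to the right and rows downward; lengths in mm; the calibration is good to about 2 mm. A picture is of the moment at which its call begins. calibration takes no time and is no camera call.
- env.finish_job(): hands the job in; it is judged then, once.
The state is a dict: "t": time; "joints": joint angles; "qvel": joint speeds; "joint_efforts": joint torques, N m; "ee_pos": TCP position; "tcp_rot": TCP orientation; "force": force on the tool from outside, world axes, zero at the start; "torque": the same for the moment, N m; "finger_gap": finger opening in mm; "grasp_force": force on a finger pad.
Only numpy, scipy, OpenCV 4.12 (cv2) and the standard library are available. Lean on these libraries where they do the work, as an engineer would, in place of code of your own. Each camera call takes 0.05 s, during which the arm holds its last target. There are 200 camera calls.

### The job

Secure the closed paint tin in its bench holder: take the black knob of that holder's spring gate, lift the gate a little so that it clears the low lip of its catch, swing it round over the tin against its spring and lower it fully into the notch of the catch, so that it stays latched when you let go. Leave the tin standing in its seat; the empty holder beside it is not in use.

Things in the scene. Friction and masses are not known exactly. Their poses are not given: they have to be found in the camera images.
- holder_knob (a point): Centre of the gate's knob: upright black cylinder, 26 mm across, 50 mm tall, on a 20 mm neck above a flat steel bar 14 mm wide. 145 mm from the post's axis, 54 mm above the bar's underside. Starts open at its stop, fully down; latching needs about 1.3 rad clockwise from above, against a spring (1 N at the knob, rising to 4 N). Lifts up to 30 mm; weight and a spring push it down, 4 to 6 N.
- holder_pivot (a point): On the vertical axis of the gate's post (18 mm steel, top 160 mm above the bench, coil spring round it), 111 mm above the bench, level with the lowered bar's underside. Axes of the holder (base plate 130 x 260 x 10 mm): y from the post past the tin to the catch, z up; the open gate points to about -x. The bar's tip is 208 mm from this axis. The empty holder nearby is of the same make.
- holder_catch (a point): Middle of the catch's notch, 111 mm above the bench at the lowered bar's underside, 190 mm from the post's axis; axes as the holder's. The notch, atop a steel column, is open above and 36 mm wide across x: on the -x side a lip 16 mm high, 8 mm thick, which the bar must pass over and which then holds it; on +x a stop 34 mm high. Latched, the knob is as low as at the start.
- tin_center (a point): Centre of the closed paint tin, 86 mm in diameter, 95 mm tall, about 0.5 kg, with dark drips; it stands in a 10 mm high seat ring midway along the holder, its lid 6 mm below the lowered bar.
Mind the look-alikes: they are no part of the job. Leave any blue or yellow look-alike of the part that bears tin_center alone.

How it is judged:
By the outcome, as a careful person would: the job done as asked, in the order asked, and still so for the second after the job is handed in, with the robot touching nothing.
It also fails if it takes over 38 s, if anything falls off the work surface, if the arm or the gripper's body presses on something with over 40 N, if the wrist force passes 120 N, or if a joint passes its speed limit or range.

## Working session

There is one attempt and no reset: what is moved stays moved. The work goes in short steps, Python scripts to look and compute and a shell command to move; the robot and the scene stay as the last step left them, time stands still between calls to the robot, and variables do not carry over. Pictures are saved under pics/ and viewed, at most 10 in all, crops included, and the job is handed in when it is done.

```bash
mkdir -p pics
cat > h.py <<'E'
import numpy as np, cv2
from bench import env
def world(name,u,v,d):
    c=env.calibration(name);K=np.array([[c['fx'],0,c['cx']],[0,c['fy'],c['cy']],[0,0,1]])
    p=cv2.undistortPoints(np.array([[[u,v]]],float),K,np.array(c['dist']))[0,0]
    E=np.array(c['extrinsics']);pc=np.array([p[0]*d,-p[1]*d,-d])
    return E[:3,:3].T@(pc-E[:3,3])
def ray(name,u,v):
    a=world(name,u,v,0);b=world(name,u,v,1000);return a,(b-a)/np.linalg.norm(b-a)
def tri(u1,v1,u2,v2):
    a,d=ray('top',u1,v1);b,e=ray('side',u2,v2)
    s=np.linalg.lstsq(np.c_[d,-e],b-a,rcond=None)[0];p=a+s[0]*d;q=b+s[1]*e
    return (p+q)/2,np.linalg.norm(p-q)
E
python3 - <<'E'
from h import *
for n in('top','side'):
    im,d=env.get_image(n);np.savez('pics/%s0.npz'%n,im=im,d=d);cv2.imwrite('pics/%s0.png'%n,im[:,:,::-1])
    c=env.calibration(n);R=np.array(c['extrinsics']);print(n,c['fx'],-R[:3,:3].T@R[:3,3])
print(env.observe())
E
```

```text
top 394.877427597271 [ 348.54729167  -99.18313858 1198.77004155]
side 406.95462129605124 [385.65757259 750.40615556 681.36372662]
{'t': 0.1, 'joints': array([ 1.62969912e+00,  4.07828681e-02,  8.38847917e-02, -4.08237885e-04,
       -1.61547741e+00, -3.33721432e-01]), 'qvel': array([-0.00192188, -0.00220224,  0.00229579,  0.00257973, -0.00178216,
       -0.00028935]), 'joint_efforts': array([-5.39352637e-03, -3.69344902e+01,  3.48279226e+01,  6.95166439e+00,
       -4.51792788e-03,  3.45510394e-06]), 'ee_pos': array([162.66014297, 577.22490284, 230.34684039]), 'tcp_rot': array([ 3.13996702e+00, -1.31912122e-04, -2.74800620e-01]), 'force': array([-0.42274972,  0.318134  , -0.17446811]), 'torque': array([ 0.02689837, -0.01016427,  0.01218994]), 'grasp_force': 0.0, 'finger_gap': 85.34581915546889}
```

View pics/top0.png

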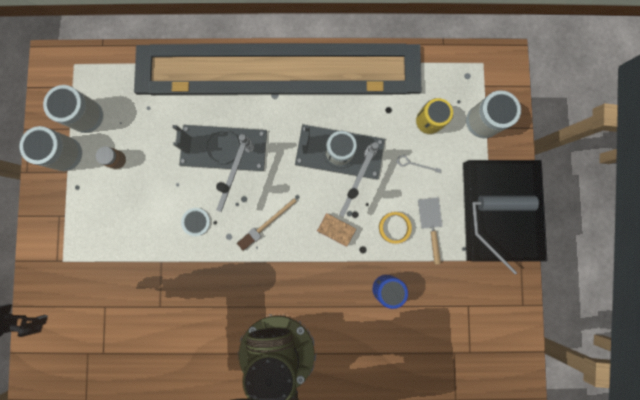

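View pics/side0.png

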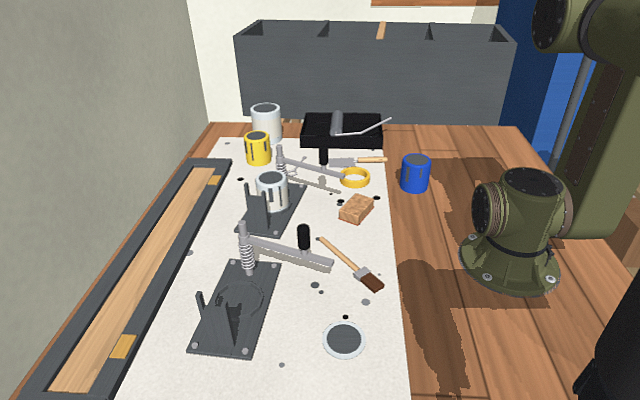

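The top view shows two holders. The left one, with its seat at (223,148) and knob at (223,187), is empty. The right one has the tin at (342,147), post at (374,149), catch at (307,138) and knob at (353,193). The right one holds the closed tin with the dark drips, so its knob is the target; in the side view that knob is at (323,156) and the tin at (271,190). I'll confirm this in a crop.

Run:
```python
from h import *
T=np.load('pics/top0.npz');S=np.load('pics/side0.npz')
a=cv2.resize(T['im'][110:230,290:400],None,fx=5,fy=5,interpolation=cv2.INTER_CUBIC)
b=cv2.resize(S['im'][130:250,230:350],None,fx=5,fy=5,interpolation=cv2.INTER_CUBIC)[:, :]
o=np.hstack([cv2.resize(a,(400,436)),cv2.resize(b,(400,400))if 0 else cv2.resize(b,(400,436))])
cv2.imwrite('pics/crop0.png',o[:,:,::-1])
for n,Z,pts in(('top',T,[(353,193),(374,147),(376,146),(342,142),(307,130),(307,138)]),('side',S,[(323,152),(323,160),(280,148),(271,178),(249,200)])):
    for u,v in pts: print(n,u,v,Z['d'][v,u],world(n,u,v,Z['d'][v,u]).round(1))
```

```text
top 353 193 1012.0208 [ 453.8 -209.3  192.5]
top 374 147 1057.3218 [ 581.2 -270.8  159. ]
top 376 146 1055.3607 [ 583.4 -275.9  161.2]
top 342 142 1110.5475 [ 607.  -189.4  107.6]
top 307 130 1092.9152 [636.2 -91.1 127.7]
top 307 138 1112.4746 [618.9 -90.9 106.4]
side 323 152 1071.2333 [ 457.8 -200.6  180.3]
side 323 160 1086.081 [ 458.3 -201.9  155.6]
side 280 148 1151.0205 [ 584.9 -269.7  153.9]
side 271 178 1107.7369 [ 599.7 -184.3  106.2]
side 249 200 1035.7843 [640.2 -88.7  97.8]
```

View pics/crop0.png

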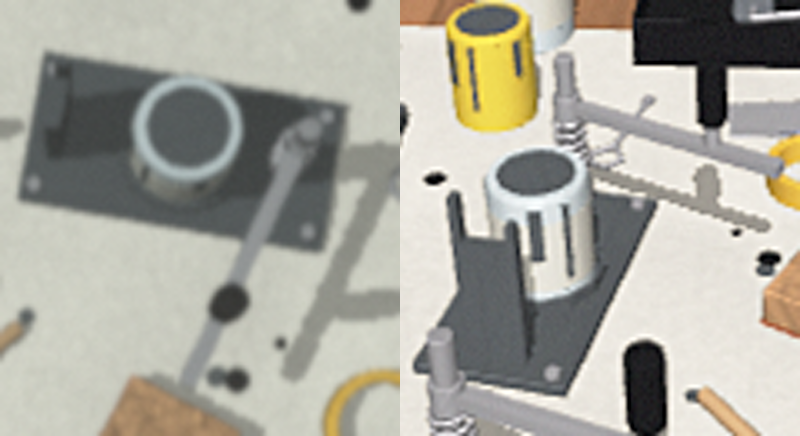

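The crop confirms it: the white tin with drips stands in this holder, and its gate is open. Next I'll refine the geometry from the depth of both views.

Run:
```python
from h import *
def cloud(n):
    Z=np.load('pics/%s0.npz'%n);d=Z['d'];c=env.calibration(n);K=np.array([[c['fx'],0,c['cx']],[0,c['fy'],c['cy']],[0,0,1]])
    v,u=np.mgrid[:400,:640];p=cv2.undistortPoints(np.c_[u.ravel(),v.ravel()].astype(float)[:,None],K,np.array(c['dist']))[:,0]
    E=np.array(c['extrinsics']);q=d.ravel();m=q>0
    return (((np.c_[p[:,0]*q,-p[:,1]*q,-q]-E[:3,3])@E[:3,:3])[m],Z['im'].reshape(-1,3)[m])
def show(l,P): print(l,len(P),P.mean(0).round(1),'min',P.min(0).round(1),'max',P.max(0).round(1))
for n in('top','side'):
    P,C=cloud(n);r=lambda x,y,R:np.hypot(P[:,0]-x,P[:,1]-y)<R
    show(n+' knob',P[r(455,-205,28)&(P[:,2]>140)])
    show(n+' knobtop',P[r(455,-205,28)&(P[:,2]>183)])
    show(n+' post',P[r(583,-272,20)&(P[:,2]>145)])
    m=r(603,-187,60)&(P[:,2]>97)&(P[:,2]<112);m&=P[:,1]<0
    L=P[m];(c,R)=cv2.minEnclosingCircle(L[:,:2].astype(np.float32));show(n+' lid',L);print(c,R)
    K=P[r(625,-85,50)&(P[:,2]>50)];show(n+' catch',K)
    for a,b in((60,108),(112,124),(128,150)):
        k=K[(K[:,2]>a)&(K[:,2]<b)]
        if len(k):show('   %d-%d'%(a,b),k)
    # bar points for direction
    B=P[r(520,-238,45)&(P[:,2]>105)&(P[:,2]<130)]
    if len(B): show(n+' bar',B);print(cv2.fitLine(B[:,:2].astype(np.float32),cv2.DIST_HUBER,0,.01,.01).ravel())
```

```text
top knob 98 [ 453.5 -209.5  183.7] min [ 442.  -223.1  143.6] max [ 467.7 -198.2  195.2]
top knobtop 78 [ 454.9 -210.8  188.8] min [ 443.5 -223.1  183.9] max [ 467.7 -199.3  195.2]
top post 42 [ 584.4 -272.8  158. ] min [ 577.2 -281.9  145.8] max [ 592.2 -264.9  163.3]
top lid 712 [ 597.6 -187.5  104.5] min [ 556.7 -229.5   97. ] max [ 640.6 -144.6  111.8]
(598.107666015625, -188.4149932861328) 44.210472106933594
top catch 133 [617.5 -87.4 109.4] min [592.2 -96.7  53. ] max [644.2 -76.4 149.4]
   60-108 60 [614.9 -87.6  94.9] min [592.4 -96.5  60.8] max [639.7 -76.4 108. ]
   112-124 13 [613.9 -86.1 118.8] min [592.2 -96.6 112.2] max [640.2 -76.9 123.5]
   128-150 26 [630.1 -88.7 139. ] min [593.7 -96.7 128.1] max [644.2 -77.3 149.4]
top bar 168 [ 518.7 -241.4  120.1] min [ 477.8 -265.9  108.1] max [ 561.7 -217.4  124.9]
[ 9.0031934e-01 -4.3522990e-01  5.1891254e+02 -2.4148918e+02]
side knob 189 [ 457.  -205.5  170.3] min [ 445.  -222.2  141.1] max [ 469.7 -198.4  192. ]
side knobtop 57 [ 457.1 -208.3  188.5] min [ 445.1 -222.2  183.1] max [ 469.1 -199.   192. ]
side post 46 [ 587.  -271.3  155. ] min [ 579.7 -283.7  145.3] max [ 596.2 -263.   162.4]
side lid 466 [ 599.4 -181.8  104.9] min [ 558.5 -231.5   97. ] max [ 645.3 -146.   109. ]
(601.17041015625, -188.86044311523438) 44.109291076660156
side catch 531 [621.9 -84.8  91.4] min [594.8 -99.1  50.2] max [648.8 -76.6 147.1]
   60-108 322 [620.2 -83.8  84.8] min [594.8 -97.4  60.1] max [648.8 -77.1 108. ]
   112-124 40 [621.3 -85.6 117.7] min [595.3 -97.6 112.1] max [648.8 -76.6 123.5]
   128-150 41 [638.4 -89.8 138. ] min [597.2 -99.1 128.1] max [648.8 -81.  147.1]
side bar 161 [ 519.1 -239.1  119.3] min [ 477.3 -266.1  110.8] max [ 559.8 -215.6  125.1]
[ 8.9845657e-01 -4.3906239e-01  5.2013379e+02 -2.3776332e+02]
```

```bash
python3 -m pendant '[[[0,0,-0.2],[0,0,0.85],1],[[0,0,-0.2],[0,0,0.85],1],[[0,0,-0.2],[0,0,0.85],1],[[0.9,0.42,0],[0,0,0],1],[[0.9,0.42,0],[0,0,0],1],[[0.9,0.42,0],[0,0,0],1],[[0.9,0.42,0],[0,0,0],1],[[0.9,0.42,0],[0,0,0],1],[[0.9,0.42,0],[0,0,0],1],[[0.9,0.42,0],[0,0,0],1],[[0.9,0.42,0],[0,0,0],1],[[0.9,0.42,0],[0,0,0],1],[[0.9,0.42,0],[0,0,0],1],[[0.9,0.42,0],[0,0,0],1],[[0.9,0.42,0],[0,0,0],1],[[0.9,0.42,0],[0,0,0],1],[[0.9,0.42,0],[0,0,0],1],[[0.9,0.42,0],[0,0,0],1],[[0.9,0.42,0],[0,0,0],1],[[0.9,0.42,0],[0,0,0],1]]' 40
cat >> h.py <<'E'
from scipy.spatial.transform import Rotation as Ro
def togo(x,y,z,yaw):
    s=env.observe();R=Ro.from_euler('xyz',s['tcp_rot'])
    d=R.inv().apply(np.array([x,y,z])-s['ee_pos'])/25
    r=(R.inv()*Ro.from_euler('xyz',[np.pi,0,yaw])).as_rotvec(degrees=True)/4
    print('t',s['t'],'pos',s['ee_pos'].round(1),'yaw',s['tcp_rot'].round(3),'F',s['force'].round(1),'gap',s['finger_gap'],'gf',s['grasp_force'],'\nunits to go',d.round(2),r.round(2))
E
python3 -c "
from h import *;togo(456,-210,240,-0.4526)"
```

```text
t: 1.77
ee_pos: [429.1, 248.5, 246.0]
tcp_rot: [3.141, 0.0, -0.453]
force: [0.7, 0.6, 0.1]
finger_gap: 85.3
grasp_force: 0.0
t 1.7667 pos [429.1 248.5 246. ] yaw [ 3.141  0.    -0.453] F [0.7 0.6 0.1] gap 85.28522018750456 gf 0.0 
units to go [ 8.99 16.02  0.24] [ 0.01  0.   -0.  ]
```

```bash
python3 -m pendant '[[[0.47,0.84,0],[0,0,0],1],[[0.47,0.84,0],[0,0,0],1],[[0.47,0.84,0],[0,0,0],1],[[0.47,0.84,0],[0,0,0],1],[[0.47,0.84,0],[0,0,0],1],[[0.47,0.84,0],[0,0,0],1],[[0.47,0.84,0],[0,0,0],1],[[0.47,0.84,0],[0,0,0],1],[[0.47,0.84,0],[0,0,0],1],[[0.47,0.84,0],[0,0,0],1],[[0.47,0.84,0],[0,0,0],1],[[0.47,0.84,0],[0,0,0],1],[[0.47,0.84,0],[0,0,0],1],[[0.47,0.84,0],[0,0,0],1],[[0.47,0.84,0],[0,0,0],1],[[0.47,0.84,0],[0,0,0],1],[[0.47,0.84,0],[0,0,0],1],[[0.47,0.84,0],[0,0,0],1],[[0.47,0.84,0],[0,0,0],1],[[0,0,0],[0,0,0],1]]'
python3 - <<'E'
from h import *
togo(456,-210,146,-0.4526)
im,d=env.get_image('side');cv2.imwrite('pics/side1.png',im[:,:,::-1])
E
```

```text
t: 3.43
ee_pos: [454.3, -209.7, 245.4]
tcp_rot: [3.14, 0.002, -0.456]
force: [-0.5, 0.4, 1.0]
finger_gap: 85.3
grasp_force: 0.0
t 3.4333 pos [ 454.3 -209.7  245.4] yaw [ 3.14e+00  2.00e-03 -4.56e-01] F [-0.5  0.4  1. ] gap 85.34123667300437 gf 0.0 
units to go [ 0.07 -0.02  3.98] [ 0.02  0.02 -0.05]
```

View pics/side1.png

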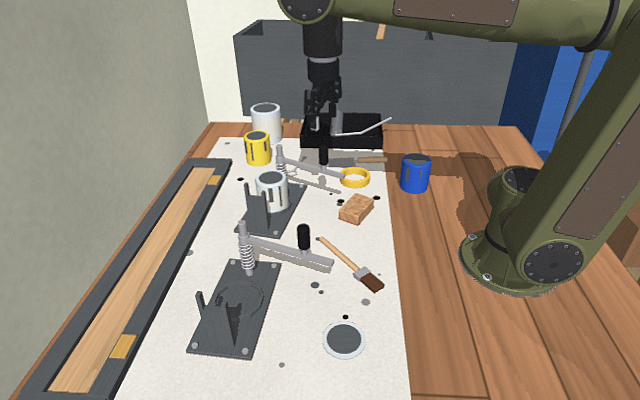

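The gripper is directly above the target knob, at (323,150) in the side view. I'll descend and close.

```bash
python3 -m pendant '[[[0.07,0,0.8],[0,0,0],1],[[0,0,0.8],[0,0,0],1],[[0,0,0.8],[0,0,0],1],[[0,0,0.8],[0,0,0],1],[[0,0,0.78],[0,0,0],1],[[0,0,0],[0,0,0],-1],[[0,0,0],[0,0,0],-1],[[0,0,0],[0,0,0],-1],[[0,0,0],[0,0,0],-1],[[0,0,0],[0,0,0],-1],[[0,0,0],[0,0,0],-1],[[0,0,0],[0,0,0],-1],[[0,0,0],[0,0,0],-1]]' 50
python3 -c "
from h import *;togo(456,-210,146,-0.4526)"
```

```text
t: 4.57
ee_pos: [456.8, -208.0, 148.5]
tcp_rot: [3.141, -0.002, -0.453]
force: [-2.6, 0.9, 6.0]
finger_gap: 25.2
grasp_force: 48.9
t 4.5667 pos [ 456.8 -208.   148.5] yaw [ 3.141e+00 -2.000e-03 -4.530e-01] F [-2.6  0.9  6. ] gap 25.16285210256091 gf 48.90045940876007 
units to go [0.01 0.09 0.1 ] [ 0.   -0.03 -0.  ]
```

```bash
python3 -m pendant '[[[0,0,-0.3],[0,0,0],-1],[[0,0,-0.3],[0,0,0],-1],[[0,0,-0.3],[0,0,0],-1],[[0,0,0],[0,0,0],-1]]'
python3 -m pendant '[[[0.007,-0.2,0],[0,0,0.5],-1],[[0.014,-0.405,0],[0,0,1],-1],[[0.014,-0.405,0],[0,0,1],-1],[[0.014,-0.405,0],[0,0,1],-1],[[0.014,-0.405,0],[0,0,1],-1],[[0.014,-0.405,0],[0,0,1],-1],[[0.014,-0.405,0],[0,0,1],-1],[[0.014,-0.405,0],[0,0,1],-1],[[0,0,0],[0,0,0],-1]]'
python3 -c "
from h import *
th=2.689-30*np.pi/180
togo(585.5+145*np.cos(th),-273+145*np.sin(th),170,-.4526-30*np.pi/180)"
```

```text
t: 4.9
ee_pos: [456.9, -207.7, 169.7]
tcp_rot: [-3.141, -0.001, -0.453]
force: [4.0, -3.6, -5.9]
finger_gap: 24.9
grasp_force: 49.4
t: 5.65
ee_pos: [507.3, -151.3, 168.4]
tcp_rot: [3.141, -0.002, -0.98]
force: [5.8, -9.0, -7.8]
finger_gap: 25.0
grasp_force: 49.5
t 5.65 pos [ 507.3 -151.3  168.4] yaw [ 3.141e+00 -2.000e-03 -9.800e-01] F [ 5.8 -9.  -7.8] gap 24.983344660735433 gf 49.49752986431122 
units to go [-0.01  0.13 -0.07] [ 0.01 -0.03 -0.05]
```

```bash
python3 -m pendant '[[[0.03,-0.405,-0.06],[0,0,1],-1],[[0.03,-0.405,-0.06],[0,0,1],-1],[[0.02,-0.405,0],[0,0,1],-1],[[0.014,-0.405,0],[0,0,1],-1],[[0.014,-0.405,0],[0,0,1],-1],[[0.014,-0.405,0],[0,0,1],-1],[[0.014,-0.405,0],[0,0,1],-1],[[0.014,-0.405,0],[0,0,1],-1],[[0,0,0],[0,0,0],-1],[[0,0,0],[0,0,0],-1]]'
python3 - <<'E'
from h import *
togo(585.5+145*np.cos(1.397),-273+145*np.sin(1.397),172,-1.745)
p=env.observe()['ee_pos'];print(np.arctan2(p[1]+273,p[0]-585.5),np.hypot(p[1]+273,p[0]-585.5))
im,d=env.get_image('side')
cv2.imwrite('pics/side2.png',cv2.resize(im[90:250,200:400],None,fx=4,fy=3.75,interpolation=cv2.INTER_CUBIC)[:600,:,::-1])
E
```

```text
t: 6.48
ee_pos: [581.2, -127.3, 170.0]
tcp_rot: [3.137, -0.0, -1.535]
force: [-2.1, -5.4, -6.3]
finger_gap: 25.1
grasp_force: 49.9
t 6.4833 pos [ 581.2 -127.3  170. ] yaw [ 3.137 -0.    -1.535] F [-2.1 -5.4 -6.3] gap 25.14155580487661 gf 49.88584220409393 
units to go [ 0.16 -1.17 -0.09] [ 0.07 -0.01  3.01]
1.6000973692512823 145.72350485453126
```

View pics/side2.png

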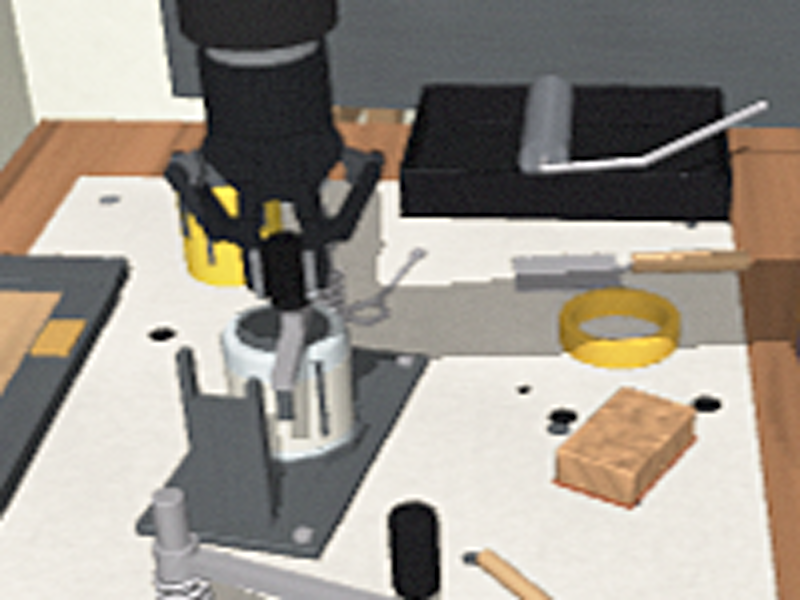

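The crop shows the bar tip at (285,400), lifted and still on the near (−x) side of the lip at (255,380). I'll swing it about 12° more, over the notch.

```bash
python3 -m pendant '[[[0.014,0,-0.08],[0,0,0],-1],[[0.014,-0.405,0],[0,0,1],-1],[[0.014,-0.405,0],[0,0,1],-1],[[0.014,-0.38,0],[0,0,1],-1],[[0,0,0],[0,0,0],-1],[[0,0,0],[0,0,0],-1]]'
python3 - <<'E'
from h import *
togo(585.5+145*np.cos(1.397),-273+145*np.sin(1.397),172,-1.745)
p=env.observe()['ee_pos'];print(np.arctan2(p[1]+273,p[0]-585.5),np.hypot(p[1]+273,p[0]-585.5))
im,d=env.get_image('side')
cv2.imwrite('pics/side3.png',cv2.resize(im[120:240,220:340],None,fx=5,fy=5,interpolation=cv2.INTER_CUBIC)[:600,:,::-1])
E
```

```text
t: 7.03
ee_pos: [611.3, -129.1, 173.7]
tcp_rot: [3.14, 0.0, -1.742]
force: [-2.0, -2.2, -6.7]
finger_gap: 24.8
grasp_force: 49.9
t 7.0333 pos [ 611.3 -129.1  173.7] yaw [ 3.14   0.    -1.742] F [-2.  -2.2 -6.7] gap 24.816869558790227 gf 49.85403656959534 
units to go [0.05 0.02 0.07] [0.02 0.   0.04]
1.3931831516242457 146.24521775249292
```

View pics/side3.png

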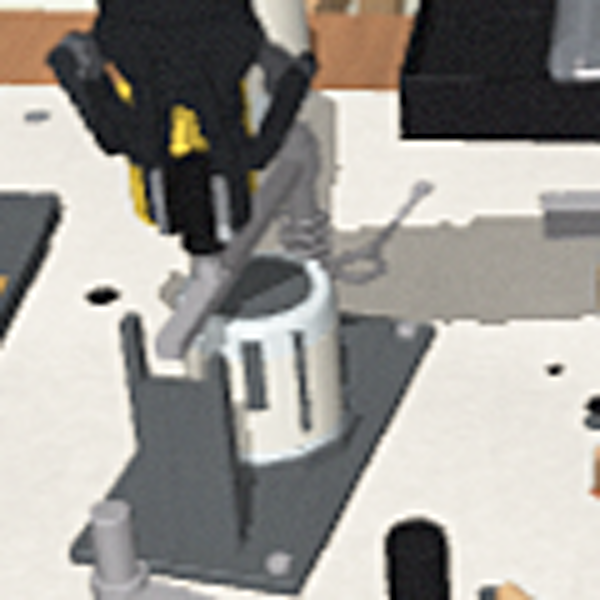

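The bar tip at (172,345) sits between the stop (130,330) and the lip (215,370), centred over the notch. I'll lower it.

```bash
python3 -m pendant '[[[0,0,0.25],[0,0,0],-1],[[0,0,0.25],[0,0,0],-1],[[0,0,0.25],[0,0,0],-1],[[0,0,0.2],[0,0,0],-1],[[0,0,0.1],[0,0,0],-1],[[0,0,0],[0,0,0],-1],[[0,0,0],[0,0,0],-1]]'
python3 - <<'E'
from h import *
togo(611,-130,146,-1.745)
E
```

```text
t: 7.67
ee_pos: [612.1, -129.2, 148.8]
tcp_rot: [-3.141, 0.0, -1.744]
force: [-2.1, -0.3, -0.9]
finger_gap: 24.8
grasp_force: 50.4
t 7.6667 pos [ 612.1 -129.2  148.8] yaw [-3.141  0.    -1.744] F [-2.1 -0.3 -0.9] gap 24.808692994373963 gf 50.41093826293945 
units to go [0.04 0.04 0.11] [-0.01  0.    0.01]
```

```bash
python3 -m pendant '[[[0,0,0.08],[0,0,0],-1],[[0,0,0.04],[0,0,0],-1],[[0,0,0],[0,0,0],-1],[[0,0,0],[0,0,0],-1]]'
python3 - <<'E'
from h import *
im,d=env.get_image('side')
cv2.imwrite('pics/side4.png',cv2.resize(im[120:240,220:340],None,fx=5,fy=5,interpolation=cv2.INTER_CUBIC)[:600,:,::-1])
E
```

```text
t: 8.0
ee_pos: [613.0, -129.2, 148.4]
tcp_rot: [-3.137, 0.0, -1.744]
force: [-3.1, 1.6, 8.7]
finger_gap: 24.6
grasp_force: 51.6
```

View pics/side4.png

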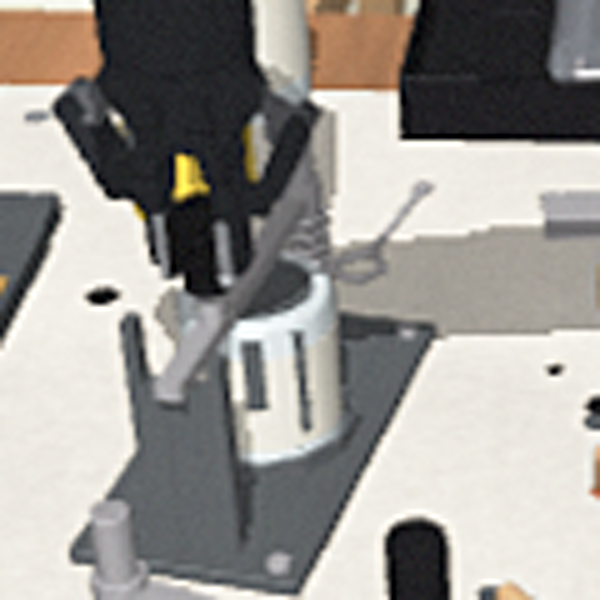

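The bar is down in the notch: z matches the start height and the upward reaction is +8.7 N. I'll ease it against the lip, release and withdraw.

```bash
python3 -m pendant '[[[0,0.1,0],[0,0,0.2],-1],[[0,0.1,0],[0,0,0.2],-1],[[0,0.08,0],[0,0,0],-1],[[0,0,0],[0,0,0],-1],[[0,0,0],[0,0,0],-0.1],[[0,0,0],[0,0,0],-0.1],[[0,0,0],[0,0,0],-0.1],[[0,0,0],[0,0,0],-0.1],[[0,0,0],[0,0,0],-0.1],[[0,0,0],[0,0,0],-0.1]]'
python3 -m pendant '[[[0,0,-0.3],[0,0,0],-0.1],[[0,0,-0.6],[0,0,0],-0.1],[[0,0,-0.8],[0,0,0],-0.1],[[0,0,-0.8],[0,0,0],-0.1],[[0,0,-0.8],[0,0,0],-0.1],[[0,0,-0.8],[0,0,0],-0.1],[[0,0,-0.8],[0,0,0],-0.1],[[0,0,0],[0,0,0],-0.1],[[0,0,0],[0,0,0],-0.1],[[0,0,0],[0,0,0],-0.1]]'
python3 - <<'E'
from h import *
im,d=env.get_image('side')
for v in range(160,182,3):
    for u in range(252,270,4):
        w=world('side',u,v,d[v,u])
        if w[2]>140: print(u,v,w.round(1))
cv2.imwrite('pics/side5.png',cv2.resize(im[120:240,220:340],None,fx=5,fy=5,interpolation=cv2.INTER_CUBIC)[:600,:,::-1])
E
```

```text
t: 8.88
ee_pos: [605.0, -128.1, 144.8]
tcp_rot: [3.141, -0.0, -1.772]
force: [-0.5, 0.1, 0.3]
finger_gap: 38.4
grasp_force: 0.0
t: 9.72
ee_pos: [604.9, -127.9, 267.3]
tcp_rot: [3.141, 0.0, -1.772]
force: [-0.0, 0.5, -0.5]
finger_gap: 38.4
grasp_force: 0.0
260 160 [ 611.4 -133.2  189.8]
264 160 [ 602.2 -137.2  187.8]
260 163 [ 609.6 -122.7  187.1]
264 163 [ 598.8 -119.8  189. ]
260 166 [ 610.1 -121.2  179.4]
264 166 [ 599.7 -120.3  180.2]
268 166 [ 593.5 -136.9  170.9]
260 169 [ 611.1 -121.8  170.4]
264 169 [ 600.9 -121.8  170.6]
268 169 [ 592.7 -130.4  165.9]
260 172 [ 611.5 -119.8  162.8]
264 172 [ 601.5 -120.8  162.5]
268 172 [ 593.1 -128.4  158.3]
260 175 [ 612.9 -121.9  152.8]
264 175 [ 602.5 -121.4  153.3]
268 175 [ 593.9 -128.7  149.2]
260 178 [ 614.7 -125.3  141.7]
264 178 [ 603.3 -121.2  144.5]
268 178 [385.7 750.4 681.4]
```

View pics/side5.png

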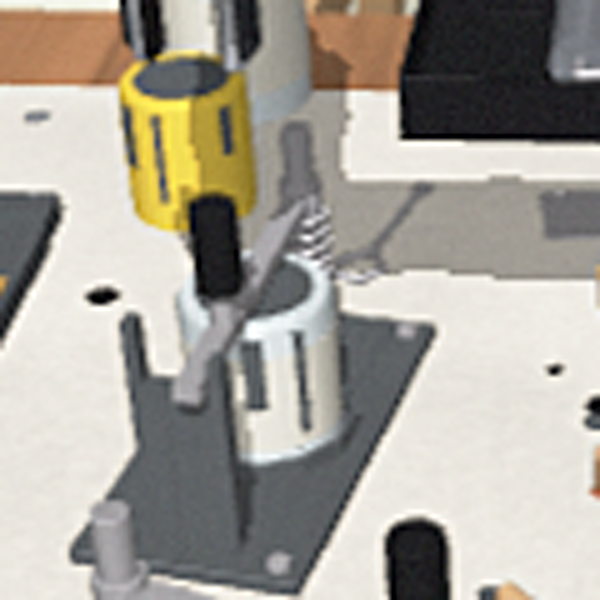

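The gate stays latched. The bar at (188,388) rests low in the notch against the lip, the knob top is back at about 190 mm, the tin is standing, and the gripper is well clear.

```bash
python3 -c "
from bench import env;print(env.finish_job())"
```

```text
the job is handed in; nothing more can be done
None
```

The gate is latched in its catch over the standing tin; it stayed latched after release with the robot clear, and the job was handed in at about 10 s (no verdict was returned).

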